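# Fit the pressure gauge to the air tank's sleeve coupler

### The arm

A 6-joint arm with a two-finger parallel gripper is mounted at the origin on the work surface. World frame = base frame: x ahead of the robot, y to its left, z up, the work surface at z = 0. Lengths are in m, angles in rad, forces in N, time in s.
With the tool pointing down it reaches from about 0.425 to 0.95 m from the base axis. Payload 3.5 kg.
Tool frame: the origin (TCP) lies midway between the tips of the shut fingers; the grasp point (between the pads) lies 19 mm behind it; z points along the fingers, y is the direction in which the jaws open and shut (so a half turn about z gives the same grasp; the last joint's range is limited). The gripper opens to 85 mm and grips with 20 to 120 N. Pads are 22 mm wide; open, the fingers measure 114 mm over their backs; the gripper's body (76 mm by 85 mm) begins 54 mm behind the grasp point. The pads swing forward as they close: fully open they stand 13 mm farther back than shut.
Start: joints at [-0.15, 0.286, 1.577, -0, 1.279, -0.15], TCP at [0.675, 0, 0.231] pointing down, gripper open.
Joint ranges: [-2.77, 2.77], [-0.9, 2.22], [0.21, 2.48], [-1.53, 4.67], [0.24, 2.81], [-2.84, 2.84]. Speed limits (rad/s): [2.79, 2.79, 3.14, 3.14, 3.14, 3.14].

### API

Orientations are given as a unit quaternion [x, y, z, w].
In Python, from plant import ctrl gives the robot as it stands.
- The arm moves only by the tool apply_moves, never from a script. Its argument "moves" is a list that holds one entry, the list of rows, each a list of 7 numbers: the shift along the tool's x, y, z in m, then the turn, a rotation vector about the tool's x, y, z in degrees, then the gripper's target within -1 to 1 (shut at 1, half-way at 0, fully open at -1). In form: [[[tx, ty, tz, ax, ay, az, hand], ...]]. A call has 1 to 12 rows; each row shifts and turns the pose as measured when the row begins, along the tool's axes as they then stand; what a row does not reach is not made up. A row lasts 1/10 s, in which the tool goes at most 50 mm and 8.59 degrees, less where a joint would pass 70% of its speed; a pose out of reach is approached as far as the arm can. A call with a gripper value outside its range is refused whole. The fingers move at their own pace and stop on an object; "force" is the grip in N (left out, the last holds). Time passes only in rows, so rows that do not move let the fingers close. It gives the time, the measured TCP pose, the force and the opening at its end, in the units of the state.
- ctrl.get_state(): the state, without advancing time (a new reading comes with each control period).
- ctrl.read_camera(name): name is "scene" or "side" or "wrist"; returns the picture (400x640x3 uint8, red, green, blue); there is no depth.
- ctrl.get_calibration(name): a dict with "camera_matrix" (3x3 intrinsics, pixels), "cam_to_world" (4x4, takes a point from camera to world coordinates). Camera axes: x right, y up, looking along -z (the intrinsics and any distortion apply to the point x, -y, -z); pixel columns grow to the right and rows downward; lengths in m; the calibration is good to about 2 mm. A picture is of the moment at which its call begins: read the wrist's pose just before it. get_calibration takes no time and is no camera call; for the wrist camera it gives the pose at the moment of the call.
- ctrl.sign_off(): hands the job in, once; it reports no verdict.
The state is a dict: "time": time; "qpos": joint angles; "dq": joint speeds; "joint_efforts": joint torques, N m; "eef_pos": TCP position; "tcp_rot": TCP orientation; "contact_force": force on the tool from outside, world axes, zero at the start; "wrist_torque": the same for the moment, N m; "opening": opening from 0.0 (shut) to 1.0 (fully open).
Only numpy, scipy, OpenCV 4.12 (cv2) and the standard library are available. Lean on these libraries where they do the work, as an engineer would, in place of code of your own. Each camera call takes 0.05 s, during which the arm holds its last target. There are 200 camera calls.

### The job

Fit the pressure gauge (the black fitting with the white dial in the wooden rack) to the small air tank: stand its stem in the mouth of the upright coupler, pull the yellow-flanged sleeve back (press it straight down) so that the gauge drops fully home, then let the sleeve spring all the way forward again so that the gauge is locked in, upright, and let go.

Things in the scene. Friction and masses are not known exactly. Their poses are not given: they have to be found in the camera images.
- gauge_head (a point): Pressure gauge, loose, 0.2 kg, upright in a rack hole: black round head, 30 mm diameter, 30 mm high, white dial and red needle on top; below it a steel stem, 56 mm long, 22 mm diameter, flat end, neck 8 to 20 mm above the end. Point: centre of the head, 15 mm below its top, 71 mm above the stem's end; z up along the stem. The rack's other two fittings, same shape, have orange and green heads.
- rack: Fixed wooden block, 60 (x) by 220 (y) by 45 mm high, with three holes in a row along its y axis, 75 mm apart, 27 mm diameter, 35 mm deep, in which the three fittings stand loosely, in any order, their heads beginning 21 mm above the block. Origin: centre of its underside, on the table. Lift a fitting 50 mm or more to clear it.
- coupler_mouth (a point): Centre of the rim of the upright coupler's brass funnel mouth as it is with the sleeve forward, 108 mm above the table, z up; the blue tank, top at 125 mm, lies along y from 80 mm on the +x side. Funnel 43 mm wide, narrowing in 10 mm to a 27 mm bore. With the sleeve forward a catch stops the stem and the gauge stands by itself, head centre 32 mm above this point; fully home it is 17 mm above.
- sleeve (a joint): Sleeve travel, m: 0 forward (up), 0.013 fully back (down). The sleeve carries the funnel and round it a flat yellow flange, 75 mm outside, 48 inside diameter, top level with the rim. Press it down anywhere, e.g. a fingertip each side of the gauge's head. Spring: 6 N to start, 12.5 N fully down; returns by itself. Past 9 mm the catch opens, the gauge drops home by its weight; on return it locks.

How it is judged:
On the way:
1. the sleeve is pulled back at least 5 mm with the gauge's stem in the coupler's mouth (value of joint sleeve above 0.005 m and horizontal distance between gauge_head and coupler_mouth below 0.015 m and z of gauge_head in the frame of coupler_mouth below 0.045 m), for 0.05 s.
At the end, for the whole second after the job is handed in: The gauge stands in the coupler fully home: head centre within 12 mm of the mouth's axis and 10 to 22 mm above the mouth, within 0.2 rad of upright, at rest, and the sleeve is within 3 mm of fully forward, with nothing held (horizontal distance between gauge_head and coupler_mouth below 0.012 m and z of gauge_head in the frame of coupler_mouth between 0.01 and 0.022 m and angle between gauge_head's own z axis and vertical below 0.2 rad and value of joint sleeve below 0.003 m and linear speed of gauge below 0.02 m/s); the robot touches nothing.
It also fails if it takes over 48 s, if anything falls off the work surface, if the arm or the gripper's body presses on something with over 40 N, if the wrist force passes 120 N, or if a joint passes its speed limit or range.

## Working session

There is one attempt and no reset: what is moved stays moved. The work goes in short steps, Python scripts to look and compute and a tool call to move; the robot and the scene stay as the last step left them, time stands still between calls to the robot, and variables do not carry over. Pictures are saved under pics/ and viewed, about 8 in all and at most 12, crops included, and the job is handed in when it is done.

Besides the shell and the picture viewer there is one more tool, called after "Request:" by a JSON object that holds its "api" and its "payload", one argument or row to a line. apply_moves: Moves the arm, as the interface text tells. Its arguments: {"type":"object","properties":{"moves":{"type":"array","items":{"type":"array","items":{"type":"array","items":{"type":"number"}}}},"force":{"type":"number"}},"required":["moves"]}

```bash
mkdir -p pics; cat > h.py <<'E'
import numpy as np, cv2
from plant import ctrl
def cap(name, fn=None):
    c=ctrl.get_calibration(name); im=ctrl.read_camera(name)
    if fn: cv2.imwrite('pics/'+fn, im[:,:,::-1])
    return im,c
def ray(c,u,v):
    K=np.array(c['camera_matrix']);T=np.array(c['cam_to_world'])
    d=np.linalg.inv(K)@[u,v,1]; d=np.array([d[0],-d[1],-d[2]])
    return T[:3,3],T[:3,:3]@d
def onz(c,u,v,z):
    o,d=ray(c,u,v); return o+d*(z-o[2])/d[2]
def proj(c,p):
    T=np.array(c['cam_to_world']); q=np.linalg.inv(T)@np.append(p,1)
    K=np.array(c['camera_matrix']); w=K@[q[0],-q[1],-q[2]]; return w[:2]/w[2]
E
python3 - <<'E'
from h import *
a,c=cap('scene'); b,d=cap('side'); 
cv2.imwrite('pics/a.png',np.vstack([a,b])[:,:,::-1][:, :] if 0 else cv2.resize(np.vstack([a,b]),(480,600))[:,:,::-1]); cv2.imwrite('pics/scene.png',a[:,:,::-1]); cv2.imwrite('pics/side.png',b[:,:,::-1])
print(c,d); print(ctrl.get_state())
E
```

```text
{'camera_matrix': array([[421.08309126,   0.        , 317.75518173],
       [  0.        , 421.08309126, 200.75665795],
       [  0.        ,   0.        ,   1.        ]]), 'cam_to_world': array([[-0.53249793, -0.70604334,  0.46684983,  0.9800861 ],
       [ 0.84641421, -0.44767485,  0.28839246,  0.25704606],
       [ 0.00537935,  0.54871672,  0.83599104,  0.88034131],
       [ 0.        ,  0.        ,  0.        ,  1.        ]])} {'camera_matrix': array([[399.39150759,   0.        , 316.88749728],
       [  0.        , 399.39150759, 195.59116919],
       [  0.        ,   0.        ,   1.        ]]), 'cam_to_world': array([[ 0.95120394,  0.21077013, -0.22535973,  0.33524306],
       [-0.30852644,  0.63843705, -0.70513089, -0.66849382],
       [-0.00474253,  0.74025272,  0.672312  ,  0.72285143],
       [ 0.        ,  0.        ,  0.        ,  1.        ]])}
{'time': 0.1, 'qpos': array([-1.50013359e-01,  2.87107536e-01,  1.57801606e+00, -2.86995595e-05,
        1.27863818e+00, -1.49974752e-01]), 'dq': array([-0.00029391, -0.00089004, -0.00229118,  0.00120018, -0.00170956,
       -0.00031523]), 'joint_efforts': array([ 1.14915063e-03, -4.07295120e+01, -2.93698221e+01, -1.06323112e-04,
        3.42678482e-03, -4.41654265e-06]), 'eef_pos': array([6.74402480e-01, 1.03960624e-04, 2.30073079e-01]), 'tcp_rot': array([ 7.07117082e-01,  7.07095649e-01, -6.54748781e-04, -8.64739827e-04]), 'contact_force': array([0.07833507, 0.50991965, 0.56263133]), 'wrist_torque': array([ 0.0036758 ,  0.00910323, -0.00925063]), 'opening': 1.0014715915703298}
```

View pics/scene.png

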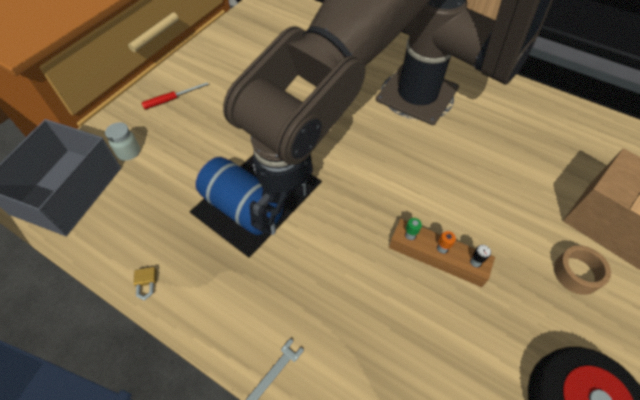

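View pics/side.png

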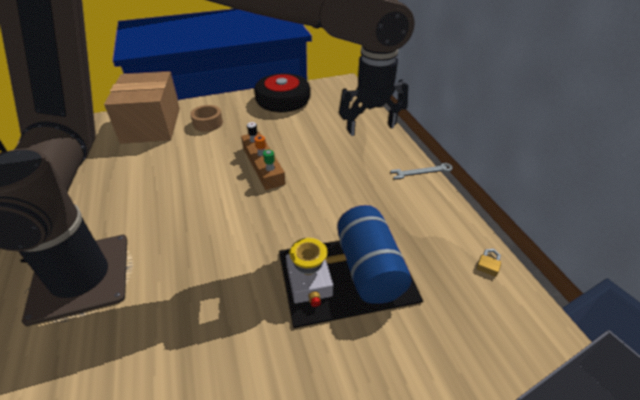

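The scene view shows the black gauge at the +y end of the rack, around (481,253), then orange (448,240) and green (413,226). The side view shows the gauge at (252,129) and the yellow flange at (309,252).

```bash
python3 - <<'E'
from h import *
c=ctrl.get_calibration('scene'); d=ctrl.get_calibration('side')
a=cv2.imread('pics/scene.png'); b=cv2.imread('pics/side.png')
def cen(im,box,f):
    x0,y0,x1,y1=box; h=cv2.cvtColor(im[y0:y1,x0:x1],cv2.COLOR_BGR2HSV); m=f(h).astype(np.uint8)
    n,l,s,ce=cv2.connectedComponentsWithStats(m); k=1+np.argmax(s[1:,4]); return ce[k]+[x0,y0],s[k],(l==k).astype(np.uint8)
white=lambda h:(h[...,1]<60)&(h[...,2]>150)
p,s,_=cen(a,(465,235,500,275),white); print('dial scene',p,s,onz(c,*p,.096))
p2,s,_=cen(b,(235,115,270,145),white); print('dial side',p2,s,onz(d,*p2,.096))
org=lambda h:(h[...,0]>4)&(h[...,0]<14)&(h[...,1]>200)&(h[...,2]>130)
grn=lambda h:(h[...,0]>50)&(h[...,0]<85)&(h[...,1]>100)
for n,f in (('or',org),('gr',grn)):
    q,s,_=cen(a,(395,205,465,265),f); print(n,q,s,onz(c,*q,.085))
    q,s,_=cen(b,(235,120,290,175),f); print(n,q,s,onz(d,*q,.085))
q,s,m=cen(b,(280,225,340,280),lambda h:(h[...,0]>20)&(h[...,0]<34)&(h[...,1]>180)&(h[...,2]>120))
ct=max(cv2.findContours(m,0,1)[0],key=len); e=cv2.fitEllipse(ct); print('ring',q,s,e, onz(d,e[0][0]+280,e[0][1]+225,.108))
ee=ctrl.get_state()['eef_pos'];print(proj(c,ee),proj(d,ee))
w=ctrl.get_calibration('wrist');print(w)
E
```

```text
dial scene [484.23423423 249.91891892] [ 13  10  13  11 111] [0.46040011 0.34309646 0.096     ]
dial side [251.14705882 123.85294118] [12  7  9  5 34] [0.45937354 0.34480551 0.096     ]
or [446.87603306 240.61983471] [ 46  27  14  16 121] [0.47459346 0.26918986 0.085     ]
or [259.44444444 139.33333333] [20 17  9  5 27] [0.46817438 0.27523819 0.085     ]
gr [412.94219653 226.56069364] [ 11  13  16  17 173] [0.48189347 0.19327906 0.085     ]
gr [268.53773585 157.        ] [ 28  31  11  13 106] [0.4740056  0.18610681 0.085     ]
ring [309.10121457 252.80364372] [ 10  13  37  29 494] ((28.456796646118164, 27.231271743774414), (28.064746856689453, 35.48088455200195), 88.13461303710938) [ 0.47399776 -0.17712714  0.108     ]
[285.52631468 215.13225582] [370.79492624 134.91727738]
{'camera_matrix': array([[286.69312711,   0.        , 323.36864337],
       [  0.        , 286.69312711, 202.40137755],
       [  0.        ,   0.        ,   1.        ]]), 'cam_to_world': array([[ 9.99998628e-01,  3.54021135e-04,  1.61848048e-03,
         6.74828617e-01],
       [-7.78723216e-04,  9.62701147e-01,  2.70565880e-01,
         7.02830027e-02],
       [-1.46232697e-03, -2.70566769e-01,  9.62700101e-01,
         3.73950447e-01],
       [ 0.00000000e+00,  0.00000000e+00,  0.00000000e+00,
         1.00000000e+00]])}
```

Request:
{"api": "apply_moves", "payload": {
  "moves": [
    [[0.042,-0.026,0,0,0,0,-1],[0.042,-0.026,0,0,0,0,-1],[0.042,-0.026,0,0,0,0,-1],[0.042,-0.026,0,0,0,0,-1],[0.042,-0.026,0,0,0,0,-1],[0.042,-0.026,0,0,0,0,-1],[0.042,-0.026,0,0,0,0,-1],[0.042,-0.026,0,0,0,0,-1],[0,0,0,0,0,0,-1]]
  ]
}}

```text
time: 1.0
eef_pos: [0.4604, 0.3406, 0.2245]
tcp_rot: [0.709, 0.705, -0.004, -0.004]
contact_force: [0.2, -0.4, 0.1]
opening: 1.001
```

```bash
python3 - <<'E'
from h import *
s=ctrl.get_state(); a,c=cap('wrist','w1.png'); print(s['eef_pos'],s['tcp_rot'],s['time'])
print(proj(c,[.46,.344,.096]))
np.save('w1c.npy',c,allow_pickle=True)
E
```

```text
[0.46040887 0.3405938  0.22448486] [ 0.70928378  0.70490292 -0.00389043 -0.0036418 ] 1.0
[324.12232657 192.66764972]
```

View pics/w1.png

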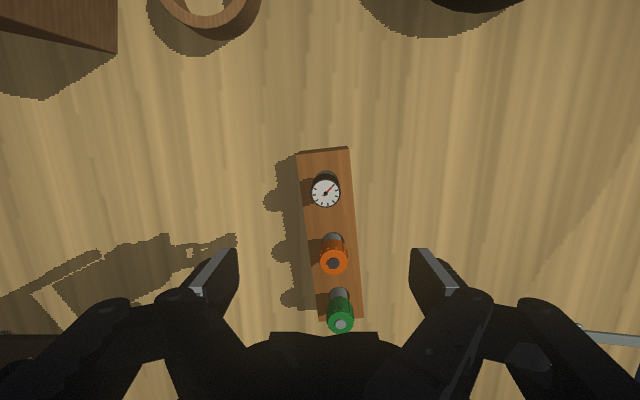

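The dial is at (325,192), within a pixel or so of the prediction of (324,193). The gauge is therefore near (0.461, 0.344), and I'm descending onto it.

Request:
{"api": "apply_moves", "payload": {
  "moves": [
    [[0.0035,0,0.02,-0.6,0,0,-1],[0,0,0.03,0,0,0,-1],[0,0,0.03,0,0,0,-1],[0,0,0.03,0,0,0,-1],[0,0,0.03,0,0,0,-1],[0,0,0.02,0,0,0,-1],[0,0,0,0,0,0,-1]]
  ]
}}

```text
time: 1.75
eef_pos: [0.4674, 0.3355, 0.059]
tcp_rot: [0.712, 0.702, 0.0, 0.003]
contact_force: [-0.1, 0.0, -0.6]
opening: 1.0
```

Request:
{"api": "apply_moves", "payload": {
  "moves": [
    [[0.0085,-0.0065,0,0.25,0.25,0,-1],[0,0,0,0,0,0,-1]]
  ]
}}

```text
time: 1.95
eef_pos: [0.462, 0.3432, 0.0596]
tcp_rot: [0.713, 0.701, 0.0, -0.0]
contact_force: [0.4, -0.0, -0.7]
opening: 1.003
```

```bash
python3 - <<'E'
from h import *
s=ctrl.get_state(); a,c=cap('wrist','w2.png'); print(s['eef_pos'],s['tcp_rot'],s['time'],s['contact_force'])
print(proj(c,[.461,.344,.096]))
E
```

```text
[0.46201844 0.34322764 0.05963618] [ 7.12912878e-01  7.01252560e-01  1.24752741e-04 -2.43357178e-04] 1.95 [ 0.40327011 -0.04589886 -0.72289901]
[320.66585372 290.82111423]
```

View pics/w2.png

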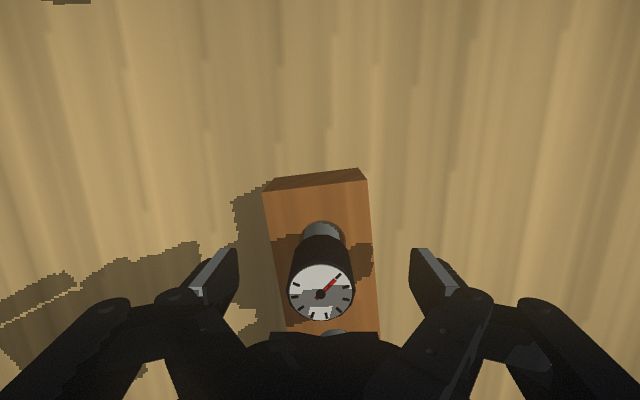

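The dial at (321,292) matches the prediction of (321,291), so the gauge is centred between the jaws. Closing and lifting.

Request:
{"api": "apply_moves", "payload": {
  "moves": [
    [[0,0,0,0,0,0,1],[0,0,0,0,0,0,1],[0,0,0,0,0,0,1],[0,0,0,0,0,0,1],[0,0,0,0,0,0,1],[0,0,0,0,0,0,1],[0,0,0,0,0,0,1],[0,0,0,0,0,0,1]]
  ],
  "force": 50
}}

```text
time: 2.8
eef_pos: [0.465, 0.3446, 0.0647]
tcp_rot: [0.712, 0.702, 0.004, 0.002]
contact_force: [0.1, -0.4, -0.9]
opening: 0.338
```

Request:
{"api": "apply_moves", "payload": {
  "moves": [
    [[0,0,-0.02,0,0,0,1],[0,0,-0.035,0,0,0,1],[0,0,-0.035,0,0,0,1],[0,0,-0.035,0,0,0,1],[0,0,-0.035,0,0,0,1],[0,0,-0.015,0,0,0,1],[0,0,0,0,0,0,1]]
  ]
}}

```text
time: 3.5
eef_pos: [0.4602, 0.3421, 0.2381]
tcp_rot: [0.713, 0.702, -0.002, -0.001]
contact_force: [0.1, 0.9, -3.0]
opening: 0.339
```

Request:
{"api": "apply_moves", "payload": {
  "moves": [
    [[-0.035,0.002,0,0,0,0,1],[-0.045,0.002,0,0,0,0,1],[-0.045,0.002,0,0,0,0,1],[-0.045,0.002,0,0,0,0,1],[-0.045,0.002,0,0,0,0,1],[-0.045,0.002,0,0,0,0,1],[-0.045,0.002,0,0,0,0,1],[-0.045,0.002,0,0,0,0,1],[-0.045,0.002,0,0,0,0,1],[-0.045,0.002,0,0,0,0,1],[-0.035,0.002,0,0,0,0,1],[0,0,0,0,0,0,1]]
  ]
}}

```text
time: 4.7
eef_pos: [0.4626, -0.1483, 0.2072]
tcp_rot: [0.711, 0.703, -0.015, -0.017]
contact_force: [0.2, 0.6, -1.9]
opening: 0.338
```

```bash
python3 - <<'E'
from h import *
s=ctrl.get_state(); a,c=cap('wrist','w3.png'); print(s['eef_pos'],s['tcp_rot'],s['time'],s['contact_force'])
b,d=cap('side','s3.png'); e,f=cap('scene','c3.png')
print(proj(c,[.474,-.177,.108]),proj(d,[.474,-.177,.108]),proj(f,[.474,-.177,.108]))
cv2.imwrite('pics/m3.png',np.hstack([a[100:400,120:520],cv2.resize(b[180:300,240:400],(400,300))])[:,:,::-1])
E
```

```text
[ 0.46260695 -0.14834781  0.20718222] [ 0.71076984  0.70305014 -0.01492992 -0.01743094] 4.7 [ 0.20087234  0.63812647 -1.88086602]
[341.1032564  235.15422146] [308.43903001 252.18360619] [275.08809941 147.30821524]
```

View pics/m3.png

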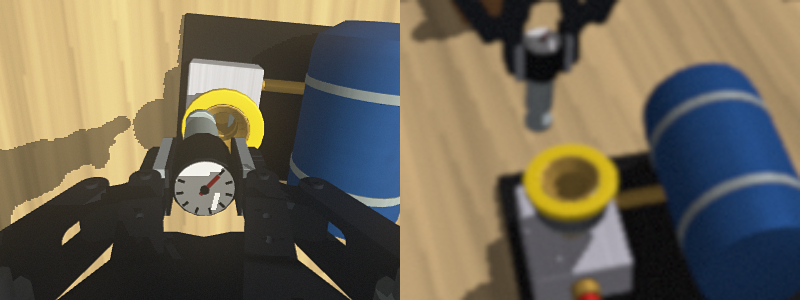

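The wrist crop shows the held gauge at dial (205,188) and the flange centre at about (224,135). The tool is tilted 2.6° and has sagged. I'll fit the ring before correcting that.

```bash
cat > ring.py <<'E'
from h import *
from scipy.optimize import least_squares
def ring(a,c,z=.108,g=(.474,-.177)):
    h=cv2.cvtColor(a,cv2.COLOR_RGB2HSV); m=((h[...,0]>20)&(h[...,0]<34)&(h[...,1]>190)&(h[...,2]>130)).astype(np.uint8)
    m=cv2.morphologyEx(m,cv2.MORPH_OPEN,np.ones((2,2)))
    p=proj(c,[*g,z]); m[:, :int(max(p[0]-75,0))]=0; m[:,int(p[0]+75):]=0; m[:int(max(p[1]-75,0))]=0; m[int(p[1]+75):]=0
    ys,xs=np.nonzero(m); W=np.array([onz(c,u,v,z)[:2] for u,v in zip(xs,ys)])
    # outermost point per direction, kept if near the known outer radius
    for _ in range(5):
        d=W-g; th=np.round(np.degrees(np.arctan2(d[:,1],d[:,0]))/6); r=np.hypot(*d.T)
        P=np.array([W[th==t][np.argmax(r[th==t])] for t in np.unique(th)]); rr=np.hypot(*(P-g).T); P=P[abs(rr-.037)<.008]
        s=least_squares(lambda q:np.hypot(*(P-q).T)-.037,g,loss='soft_l1',f_scale=.001); g=s.x
    return g,len(P),np.abs(s.fun).mean()
E
python3 - <<'E'
from ring import *
a=cv2.imread('pics/w3.png')[:,:,::-1].copy(); print(ring(a,ctrl.get_calibration('wrist')))
b=cv2.imread('pics/s3.png')[:,:,::-1].copy(); print(ring(b,ctrl.get_calibration('side')))
E
```

```text
(array([ 0.47583391, -0.1683615 ]), 38, np.float64(0.0006210887453254798))
(array([ 0.47491533, -0.17865216]), 61, np.float64(0.001573584467930848))
```

Request:
{"api": "apply_moves", "payload": {
  "moves": [
    [[0,0,-0.02,-2.6,-0.2,0,1],[0,0.003,-0.01,0,0,0,1],[0,0,0,0,0,0,1]]
  ]
}}

```text
time: 5.15
eef_pos: [0.4658, -0.14, 0.2352]
tcp_rot: [0.708, 0.707, 0.0, -0.004]
contact_force: [0.2, -0.1, -2.9]
opening: 0.342
```

The two views disagree by 10 mm in y, which fits each camera seeing the flange's near edge. I'll move so the wrist camera is directly above the ring and measure again.

Request:
{"api": "apply_moves", "payload": {
  "moves": [
    [[-0.035,0.002,0,0,0,0,1],[-0.035,0.002,-0.002,-0.3,0,0,1],[-0.03,0.002,-0.003,-0.3,0,0,1],[0,0,-0.003,0,0,0,1]]
  ]
}}

```text
time: 5.55
eef_pos: [0.4729, -0.2378, 0.24]
tcp_rot: [0.704, 0.71, 0.004, -0.002]
contact_force: [-0.2, 1.1, -2.6]
opening: 0.337
```

```bash
python3 - <<'E'
from ring import *
s=ctrl.get_state(); a,c=cap('wrist','w4.png'); print(s['eef_pos'],s['tcp_rot'],s['time'],c['cam_to_world'][:3,3])
for z in (.103,.108): print(ring(a,c,z))
h=cv2.cvtColor(a,cv2.COLOR_RGB2HSV); p=proj(c,[.475,-.173,.108]); print(p)
E
```

```text
[ 0.47293433 -0.23775562  0.24002404] [ 0.70419272  0.7099957   0.00382741 -0.00201768] 5.55 [ 0.47213279 -0.16871793  0.38446468]
(array([ 0.4758628 , -0.17236705]), 61, np.float64(0.0004573544033255726))
(array([ 0.47593802, -0.1722959 ]), 61, np.float64(0.0005516468104286578))
[325.43599346 129.04650026]
```

View pics/w4.png

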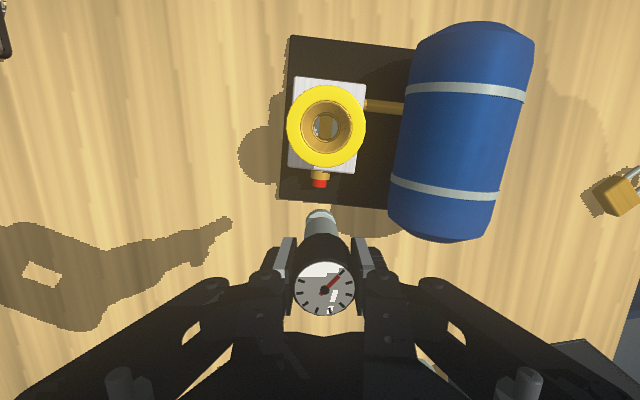

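The ring is now fully visible, centred at pixel (326,126) and at (0.476, -0.172) in the world. The gauge is held straight, with its dial at (324,288). Moving back over the mouth.

Request:
{"api": "apply_moves", "payload": {
  "moves": [
    [[0.025,0.001,0,0,-0.2,0,1],[0.028,0.001,0,0,-0.2,0,1],[0.011,0.001,0,0,0,0,1],[0.002,0,0,0,0,0,1]]
  ]
}}

```text
time: 6.0
eef_pos: [0.475, -0.1641, 0.2385]
tcp_rot: [0.703, 0.711, 0.002, -0.003]
contact_force: [-0.1, 0.6, -1.8]
opening: 0.338
```

```bash
python3 - <<'E'
from ring import *
s=ctrl.get_state(); a,c=cap('wrist','w5.png'); e=s['eef_pos'];print(e,s['tcp_rot'],s['time'])
h=cv2.cvtColor(a,cv2.COLOR_RGB2HSV); m=((h[...,1]<60)&(h[...,2]>100)).astype(np.uint8); m[:240]=0;m[330:]=0;m[:,:285]=0;m[:,365:]=0
n,l,st,ce=cv2.connectedComponentsWithStats(m);k=1+np.argmax(st[1:,4]);print(ce[k],st[k])
u,v=st[k][0]+st[k][2]/2,st[k][1]+st[k][3]/2
for z in (.02,.03,.035,.04): print(z,onz(c,u,v,e[2]+z)-e)
E
```

```text
[ 0.47500728 -0.16409593  0.23852298] [ 0.7030026   0.71118063  0.00162545 -0.00261115] 6.0
[323.70368685 287.39098771] [ 295  261   60   54 2197]
0.02 [ 0.00109079 -0.00825534  0.02      ]
0.03 [ 0.00096632 -0.00200872  0.03      ]
0.035 [0.00090409 0.00111458 0.035     ]
0.04 [0.00084186 0.00423789 0.04      ]
```

Request:
{"api": "apply_moves", "payload": {
  "moves": [
    [[-0.008,0,0,0,-0.2,0,1],[0,0.001,0.02,0,0,0,1],[0,0,0.025,0,0,0,1],[0,0,0.02,0,0,0,1],[0,0,0,0,0,0,1]]
  ]
}}

```text
time: 6.55
eef_pos: [0.4773, -0.1774, 0.1731]
tcp_rot: [0.703, 0.711, -0.001, 0.002]
contact_force: [-0.2, 0.2, -1.9]
opening: 0.337
```

Request:
{"api": "apply_moves", "payload": {
  "moves": [
    [[0.005,-0.001,0.008,0,0,0,1],[0,0,0.01,0,0,0,1],[0.001,0,0.01,0,0,0,1],[0,0,0,0,0,0,1]]
  ]
}}

```text
time: 6.95
eef_pos: [0.4782, -0.1742, 0.1473]
tcp_rot: [0.704, 0.71, -0.0, 0.005]
contact_force: [-0.2, 1.6, -2.7]
opening: 0.334
```

Request:
{"api": "apply_moves", "payload": {
  "moves": [
    [[0.002,-0.002,0.005,0.3,0.3,0,1],[0.001,-0.001,0.006,0,0,0,1],[0.001,-0.001,0.007,0.1,0.1,0,1],[0,0,0.003,0,0,0,1],[0,0,0,0,0,0,1]]
  ]
}}

```text
time: 7.45
eef_pos: [0.4756, -0.1705, 0.1254]
tcp_rot: [0.704, 0.71, 0.001, 0.002]
contact_force: [0.8, -1.4, -1.8]
opening: 0.338
```

Request:
{"api": "apply_moves", "payload": {
  "moves": [
    [[0,0,0.002,0,0,0,0.1],[0,0,0,0,0,0,-0.18],[0,0,0,0,0,0,-0.18],[0,0,0,0,0,0,-0.18],[0,0,0,0,0,0,-0.18],[0,0,0,0,0,0,-0.18]]
  ]
}}

```text
time: 8.05
eef_pos: [0.476, -0.1711, 0.1248]
tcp_rot: [0.704, 0.71, 0.0, 0.003]
contact_force: [0.4, 0.1, -0.7]
opening: 0.589
```

```bash
python3 - <<'E'
from ring import *
a,c=cap('wrist'); b,d=cap('side')
print(proj(c,[.476,-.172,.155]),proj(d,[.476,-.172,.155]))
cv2.imwrite('pics/m6.png',np.hstack([a[100:400,120:520],cv2.resize(b[180:300,240:400],(400,300))])[:,:,::-1])
E
```

```text
[323.23396659 286.31594858] [308.20500487 234.14289604]
```

View pics/m6.png

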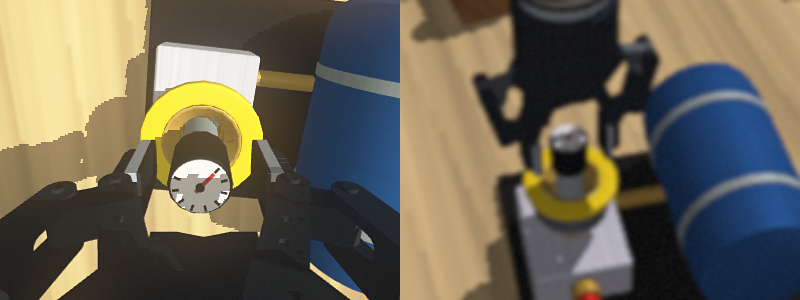

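The gauge stands free on the catch. In the side view its dial is at full-image (308,234), against (308,234) expected. The fingers are over the flange on both sides, so I'm pressing down.

Request:
{"api": "apply_moves", "payload": {
  "moves": [
    [[0,0,0.008,0.1,0.1,0,-0.18],[0,0,0.008,0,0,0,-0.18],[0,0,0.006,0,0,0,-0.18],[0,0,0.004,0,0,0,-0.18]]
  ]
}}

```text
time: 8.55
eef_pos: [0.4768, -0.1716, 0.0989]
tcp_rot: [0.704, 0.71, 0.0, 0.001]
contact_force: [-2.8, 1.9, 9.9]
opening: 0.59
```

Request:
{"api": "apply_moves", "payload": {
  "moves": [
    [[0,0,0.004,0,0,0,-0.18],[0,0,0.004,0,0,0,-0.18],[0,0,0.004,0,0,0,-0.18]]
  ]
}}

```text
time: 8.85
eef_pos: [0.477, -0.1717, 0.0918]
tcp_rot: [0.704, 0.71, -0.001, -0.002]
contact_force: [-12.8, 7.1, 30.5]
opening: 0.587
```

```bash
python3 - <<'E'
from ring import *
a,c=cap('wrist'); b,d=cap('side')
for z in (.155,.140): print(proj(c,[.476,-.172,z]),proj(d,[.476,-.172,z]))
print(ctrl.get_state()['contact_force'])
cv2.imwrite('pics/m7.png',np.hstack([a[100:400,120:520],cv2.resize(b[180:300,240:400],(400,300))])[:,:,::-1])
E
```

```text
[319.34196024 338.76094087] [308.20500487 234.14289604]
[319.95934633 310.60435953] [308.35490309 239.37247324]
[-8.94460131  3.99133178 20.1120651 ]
```

View pics/m7.png

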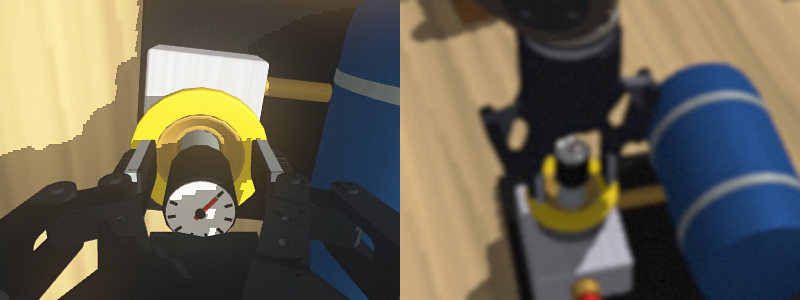

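The dial has dropped to side (309,240) and wrist (320,308). Home predicts (308,239) and (320,311), so the gauge is home. Lifting straight up to let the sleeve spring back.

Request:
{"api": "apply_moves", "payload": {
  "moves": [
    [[0,0,-0.005,0,0,0,-0.18],[0,0,-0.006,0,0,0,-0.18],[0,0,-0.007,0,0,0,-0.18],[0,0,-0.008,0,0,0,-0.3],[0,0,-0.012,0,0,0,-0.6],[0,0,-0.02,0,0,0,-0.6],[0,0,-0.03,0,0,0,-0.6],[0,0,-0.03,0,0,0,-0.6],[0,0,-0.03,0,0,0,-0.6],[0,0,0,0,0,0,-0.6]]
  ]
}}

```text
time: 9.95
eef_pos: [0.4766, -0.1713, 0.2469]
tcp_rot: [0.703, 0.711, -0.002, -0.005]
contact_force: [0.1, -0.5, 1.0]
opening: 0.796
```

```bash
python3 - <<'E'
from ring import *
a,c=cap('wrist'); b,d=cap('side')
for z in (.155,.140,.108,.095): print(z,proj(c,[.476,-.172,z]),proj(d,[.476,-.172,z]))
for z in (.108,.095): print(ring(b,d,z),ring(a,c,z))
print(ctrl.get_state()['contact_force'])
cv2.imwrite('pics/m8.png',np.hstack([a[100:400,120:520],cv2.resize(b[180:300,240:400],(400,300))])[:,:,::-1])
E
```

```text
0.155 [323.335111   207.97066063] [308.20500487 234.14289604]
0.14 [323.47436837 203.26352441] [308.35490309 239.37247324]
0.108 [323.7252949 194.7817808] [308.66197861 250.08557651]
0.095 [323.8126949  191.82751205] [308.78203336 254.27398904]
(array([ 0.47473128, -0.17778938]), 45, np.float64(0.001393038912826883)) (array([ 0.47596374, -0.17247403]), 55, np.float64(0.00044235231479512044))
(array([ 0.47779811, -0.16789914]), 45, np.float64(0.0009024727484849089)) (array([ 0.47607665, -0.17578918]), 55, np.float64(0.0013495278559437754))
[-0.63348165  0.25307612  0.11349432]
```

View pics/m8.png

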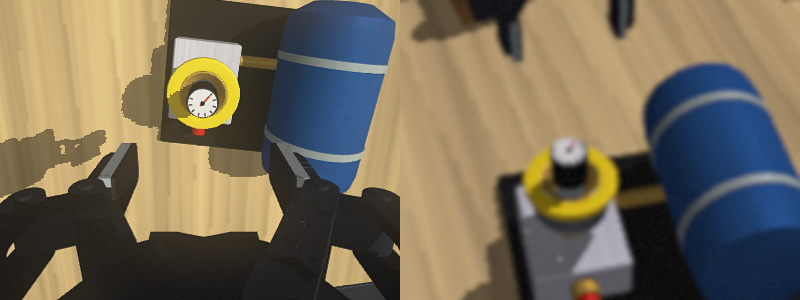

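The dial is at the home position in both views: wrist (322,203) and side (308,240). The ring fits best at the forward height, 0.44 mm residual at z=0.108 against 1.35 mm at z=0.095 in the wrist view. Handing in.

```bash
python3 -c "
from plant import ctrl
print(ctrl.sign_off(), ctrl.get_state()['time'])"
```

```text
the job is handed in; nothing more can be done
the job is handed in; nothing more can be done
```

The gauge looks fitted, home and locked in the coupler, and I handed the job in at about 10 s of the 48 s allowed. I took the gauge from the rack, stood it on the coupler's catch and let go. I then pressed the flange down with a fingertip on each side until the gauge dropped, and lifted straight off.

**Final checks:**
- **Gauge:** the dial sits at the predicted home position in both the wrist and side views, to within about 2 px. It looks upright, but I did not measure its angle.
- **Sleeve:** the wrist view fits it fully forward, with a 0.4 mm residual against 1.3 mm if it were still down. The ring centre is where it was before pressing.
- **Robot:** it is clear of everything, about 0.14 m above the coupler, with the measured contact force near zero.

**Disagreements:**
- **Side-camera ring fit:** it puts the ring about 5 mm off in y from the wrist fit, and fits the lowered height slightly better (0.9 mm residual against 1.4 mm). I put this down to that camera seeing the flange's edge and the ring being partly hidden by the gauge, and relied on the wrist view.
- **Press force:** it reached about 30 N vertical and 15 N sideways, more than the spring's 12.5 N. That probably means the sleeve had bottomed, and it is well below the 120 N wrist limit.

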